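# Lift a ceramic test disc with a spatula onto the drying rack

## Task

Take the spatula by its orange handle, slide its blade under the terracotta test disc on the plaster slab (pushing it up against the steel stop) and lift the disc level. Carry it to the drying rack, set it down gently, flat and centred across the two rails, without touching the disc with the gripper, and draw the spatula out. Then lay the spatula flat back on the black rubber mat, leaving the jug and jar alone.

Things in the scene. Friction and masses are not known exactly. Their poses are not given: they have to be found in the camera images.
- spatula: Rigid offset spatula, 0.2 kg, standing on its blade on the mat. Origin: centre of the blade's underside; x to the blade's free front edge, z up. Steel blade 110 (x) by 66 (y) by 2 mm, flat, square-edged. At its heel (x=-55 to -51) a riser 26 mm wide goes up to the straight orange handle, 22 by 22 mm, which runs from x=-51 back to x=-161, its axis 56 mm above the blade's underside.
- spatula_grip (a point): Point on the spatula handle's axis, at x=-80, z=56 mm in the spatula's frame: the place to grip, from above, fingers closing along the spatula's y.
- spatula_tip (a point): Middle of the blade's front edge, half-way up its thickness (x=+55, z=1 mm in the spatula's frame).
- disc: Round terracotta-coloured ceramic test disc, 130 mm diameter, 12 mm thick, about 0.26 kg, loose. Origin: centre of its underside. The underside is flat out to a radius of 54 mm; from there its edge is bevelled upwards all round, rising 6.5 mm by the full radius of 65 mm, so a thin blade lying on the slab can wedge in under it.
- slab: Fixed white plaster slab, top 20 mm above the table. Origin at table level; it spans x=-140 to +100, y=-100 to +100 mm. At its +x end is a steel stop. The disc starts on it, centre at x=-20 to +5, y=-6 to +6. Open on its -x side: the spatula comes in from there along the slab's +x; pushed, the disc slides up to the stop, which then holds it (centre near x=+10) as the blade goes on under it.
- slab_stop (a point): Middle of the stop's straight bar on the face towards the disc, at the slab's top (x=+75, y=0, z=20 mm in the slab's frame). The bar is 70 mm wide, top 14 mm above the slab; a wing beside each end turns in towards -x, so that the stop cradles the disc with about 5 mm of play to each side.
- rack: Fixed drying rack. Origin: its centre at table level. Two straight aluminium rails along its x, 150 mm long, 22 mm wide, 84 mm apart between inner edges (y=-42, +42), flat tops 45 mm above the table; empty between them down to a yellow base plate 6 mm high, ends open. The disc spans both rails; the blade can go down between them and out along the rack's -x.
- mat: Fixed black rubber mat, 240 (x) by 130 (y) by 3 mm thick, the spatula's place. Origin: centre of its underside, at table level.
- jug: White plastic jug, 96 mm diameter, 90 mm high, with a handle; bystander. Origin: centre of its underside.
- jar: White jar with blue cap, 72 mm diameter, 85 mm high; bystander. Origin: centre of its underside.
Mind the look-alikes: they are no part of the job. Several things look just like the spatula: the one meant starts farthest to the robot's left. Leave any green look-alike of the rack alone.

How it is judged (in metres and radians):
On the way, in this order (a step that is already met when the one before it is completed fails the run):
1. the disc is carried on the spatula, clear of the slab and roughly level (height (world z) of disc above 0.05 m and contact force between disc and spatula above 1 N and contact force between disc and slab below 0.05 N and contact force between disc and rack below 0.05 N and angle between disc's own z axis and vertical below 0.25 rad), for 0.3 s.
2. the disc lies flat on both rails and the spatula has let go of it (x of disc in the frame of rack between -0.035 and 0.035 m and y of disc in the frame of rack between -0.02 and 0.02 m and z of disc in the frame of rack between 0.041 and 0.049 m and angle between disc's own z axis and vertical below 0.08 rad and contact force between disc and spatula below 0.05 N and contact force between disc and rack above 0.5 N), for 0.2 s.
At the end, for the whole second after the job is handed in: The disc lies on both rails, off the spatula, its centre within 35 mm along and 20 mm across of the rack centre, level within 0.08 rad, 45 mm (within 4 mm) above the table. The spatula lies flat (0.1 rad) on the mat, blade centre over the mat. Both are at rest (all of step 2 and linear speed of each of disc, spatula below 0.02 m/s and angle between spatula's own z axis and vertical below 0.1 rad and contact force between spatula and mat above 0.5 N and x of spatula in the frame of mat between -0.12 and 0.12 m and y of spatula in the frame of mat between -0.065 and 0.065 m); the robot touches nothing.
It fails at once if the gripper or arm touches the disc (contact force between disc and the arm above 1 N or contact force between disc and the fingers above 1 N).
It fails at once if the disc is tipped more than 0.5 rad (angle between disc's own z axis and vertical above 0.5 rad).
It fails at once if the disc is dropped or slammed onto the rack (over 40 N) (contact force between disc and rack above 40 N).
It fails at once if the disc falls off the slab (height (world z) of disc below 0.012 m).
It fails at once if the jug or jar is moved more than 30 mm (distance of any of jug, jar from where it was at the start of the episode above 0.03 m).
It also fails if it takes over 72 s, if anything falls off the work surface, if the arm or the gripper's body presses on something with over 40 N, if the wrist force passes 120 N, or if a joint passes its speed limit or range.

## Robot

A 6-joint arm with a two-finger parallel gripper is mounted at the origin on the work surface. World frame = base frame: x ahead of the robot, y to its left, z up, the work surface at z = 0. Lengths are in m, angles in degrees, forces in N, time in s.
With the tool pointing down it reaches from about 0.3 to 0.75 m from the base axis. Payload 8.5 kg.
Tool frame: the origin (TCP) lies midway between the tips of the shut fingers; the grasp point (between the pads) lies 19 mm behind it (env.grasp_offset is the distance from the TCP to the grasp point, in m); z points along the fingers, y is the line along which they close (so a half turn about z gives the same grasp; the last joint's range is limited). The gripper opens to 85 mm and grips with 20 to 120 N. Pads are 22 mm wide; open, the fingers measure 114 mm over their backs; the gripper's body (76 mm by 85 mm) begins 54 mm behind the grasp point. The pads swing forward as they close: fully open they stand 13 mm farther back than shut.
Start: joints at [-81.549, 21.807, 74.336, -0, 83.858, -12.336], TCP at [0.195, -0.514, 0.231] pointing down, gripper open.
Joint ranges: [-178.18, 178.18], [-50.72, 133.34], [12.68, 142.11], [-81.47, 261.47], [9.98, 163.14], [-165.26, 165.26]. Speed limits (degrees/s): [136.94, 136.94, 180, 180, 180, 180].

## Interface

Orientations are given as a 3x3 rotation matrix whose columns are the frame's x, y, z axes.
In Python, from rig import env gives the robot as it stands.
- The arm moves only by the tool servo_tool, never from a script. Its argument "deltas" is text: rows parted by semicolons, each of 7 numbers parted by spaces: the opening, from 0 (shut) to 1 (fully open), then the shift along the tool's x, y, z in mm, then the turn, a rotation vector about the tool's x, y, z in rad. A call has 1 to 8 rows; each row shifts and turns the commanded pose from where the row before left it, along the tool's axes as they then stand; what a row does not reach is not made up. A row lasts 1/12 s, in which the tool goes at most 41.7 mm and 7.16 degrees, less where a joint would pass 70% of its speed; a pose out of reach is approached as far as the arm can. A call is refused whole if a number of a shift passes 41.7 or a number of a turn 0.125, either way. A call with a gripper value outside its range is refused whole. The fingers move at their own pace and stop on an object; "newtons" is the grip in N (left out, the last holds). Time passes only in rows, so rows that do not move let the fingers close. It gives the time, the measured TCP pose, the force, the opening and the grip force at its end, in the units of the state.
- env.observe(): the state, without advancing time (a new reading comes with each control period).
- env.get_image(name): name is "side" or "top"; returns a dict with "img" (480x640x3 uint8, red, green, blue), "depth" (480x640 float32, m along the optical axis (not along the pixel's ray), 0 where there is no reading), "camera_matrix" (3x3 intrinsics, pixels), "world_to_cam" (4x4, takes a point from world to camera coordinates). Camera axes: x right, y down, z forward; pixel columns grow to the right and rows downward; lengths in m; the calibration is good to about 2 mm. A picture is of the moment at which its call begins.
- env.close_job(): hands the job in; it is judged then, once.
Trained networks look in a picture, given as the dict that the camera call returned (one of the last four; its "shot" number tells which), for a name from the list of things; names that differ only in an ending like _2 or _b are one class to them, and where a whole thing is asked for, a point or a joint stands for the part that bears it (a point fixed in the world has none). Each returns a list of dicts, best first, with "conf" (0 to 1); they miss things now and then, are a little off and sometimes report something else, mostly with a low value. They report only what shows in the picture. A call takes as long as a camera call. They do not tell look-alikes from the thing itself.
- env.spot_in(name, picture): "bbox" ([centre column, centre row, width, height] in pixels, round what is visible of it).
- env.spot_point(name, picture): "uv" ([column, row] in pixels: a listed point, or the origin of a listed thing).
The state is a dict: "time_s": time; "q": joint angles; "qvel": joint speeds; "joint_efforts": joint torques, N m; "position": TCP position; "tool_rot": TCP orientation; "ft_force": force on the tool from outside, world axes, zero at the start; "wrist_torque": the same for the moment, N m; "grip_width": finger opening in m; "gripper_force": force on a finger pad.
Only numpy, scipy, OpenCV 4.12 (cv2) and the standard library are available. Lean on these libraries where they do the work, as an engineer would, in place of code of your own. Each camera call takes 0.05 s, during which the arm holds its last target. There are 200 camera calls.

## Working session

There is one attempt and no reset: what is moved stays moved. The work goes in short steps, Python scripts to look and compute and a tool call to move; the robot and the scene stay as the last step left them, time stands still between calls to the robot, and variables do not carry over. Pictures are saved under pics/ and viewed, at most 10 in all, crops included, and the job is handed in when it is done.

Besides the shell and the picture viewer there is one more tool, called after "Call:" by a JSON object that holds its "api" and its "payload", one argument or row to a line. servo_tool: Moves the arm, as the interface text tells. Its arguments: {"type":"object","properties":{"deltas":{"type":"string"},"newtons":{"type":"number"}},"required":["deltas"]}

```bash
ls; mkdir -p pics
python3 - <<'E'
from rig import env
import cv2,numpy as np
s=env.observe();print(s['position'],s['tool_rot'],s['time_s'],s['grip_width'],env.grasp_offset)
for n in('top','side'):
    p=env.get_image(n);cv2.imwrite(f'pics/{n}0.png',p['img'][:,:,::-1])
    print(n,p['camera_matrix'].tolist(),np.round(p['world_to_cam'],4).tolist())
    for t in('spatula','spatula_grip','spatula_tip','disc','slab','slab_stop','rack','mat','jug','jar'):
        print(t,[(np.round(d['uv'],1).tolist(),round(d['conf'],2)) for d in env.spot_point(t,p)][:5])
E
```

```text
pics
[ 0.19514325 -0.5139051   0.23071531] [[ 9.34896398e-01  3.54920660e-01 -2.22586137e-04]
 [ 3.54920599e-01 -9.34895333e-01  1.44391191e-03]
 [ 3.04379429e-04 -1.42890845e-03 -9.99998933e-01]] 0.0 0.08562484120921325 0.0187
top [[459.0775304391188, 0.0, 312.70858448630213], [0.0, 459.0775304391188, 243.02006888162072], [0.0, 0.0, 1.0]] [[0.0093, -1.0, -0.0011, 0.0054], [-0.9967, -0.0092, -0.0806, 0.585], [0.0806, 0.0019, -0.9967, 1.4442], [0.0, 0.0, 0.0, 1.0]]
spatula [([467.7, 316.7], 0.95)]
spatula_grip [([457.9, 333.3], 0.98), ([323.2, 280.1], 0.68)]
spatula_tip [([476.6, 299.1], 0.72), ([322.6, 238.0], 0.69)]
disc [([397.6, 228.4], 0.55), ([321.1, 255.1], 0.32)]
slab []
slab_stop [([399.2, 202.9], 0.64)]
rack [([167.7, 228.2], 0.91), ([235.1, 234.8], 0.58)]
mat [([321.8, 266.9], 0.93)]
jug [([338.1, 175.2], 0.87)]
jar [([285.0, 185.3], 0.68)]
side [[558.8605494153876, 0.0, 336.555944384123], [0.0, 558.8605494153876, 243.42013551870323], [0.0, 0.0, 1.0]] [[-0.9845, -0.1745, -0.0201, 0.5611], [-0.0726, 0.5084, -0.8581, 0.0925], [0.1599, -0.8433, -0.5131, 1.3854], [0.0, 0.0, 0.0, 1.0]]
spatula [([345.6, 259.9], 0.87), ([425.8, 188.5], 0.69)]
spatula_grip [([377.6, 238.9], 0.98), ([440.9, 182.3], 0.71)]
spatula_tip [([410.3, 180.1], 0.82), ([326.4, 255.2], 0.65), ([327.0, 214.7], 0.48)]
disc [([329.7, 207.7], 0.95), ([326.6, 255.3], 0.73), ([295.2, 322.6], 0.73)]
slab [([328.7, 215.6], 0.57)]
slab_stop [([308.5, 206.3], 0.96), ([327.5, 213.2], 0.34)]
rack [([293.7, 322.2], 0.91), ([265.5, 394.7], 0.68)]
mat [([360.0, 262.3], 0.57), ([254.1, 274.5], 0.29)]
jug []
jar [([253.2, 275.0], 0.78)]
```

View pics/top0.png

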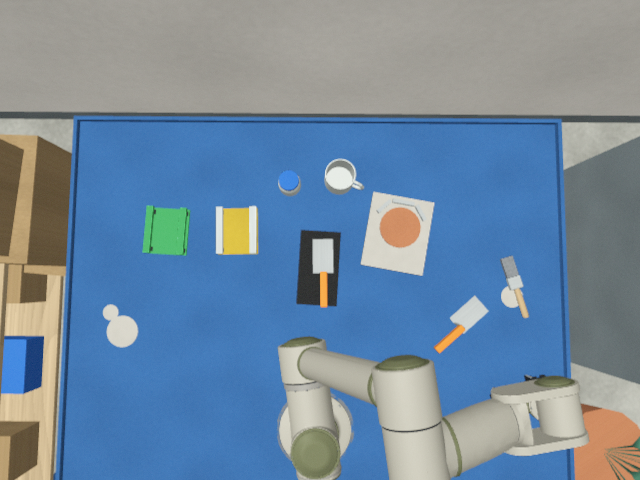

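View pics/side0.png

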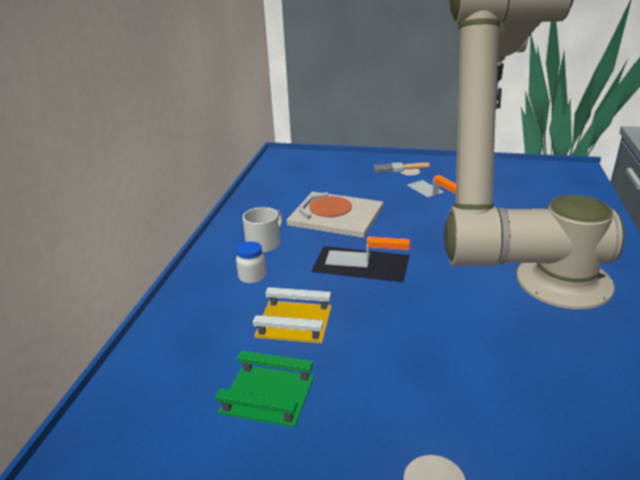

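The top view shows the following:
- Spatula candidates: A on the mat, blade (323,256) and handle (324,290); B on the bare table at (467,315). The wooden-handled brush at (515,285) is another tool.
- Image left is robot +y, so A is farthest left and stands on the mat, which fits the description.
- The true rack is yellow with white rails at (237,231). The green one at (167,231) is the look-alike.
- The slab with the disc is at (398,230), with its stop at the top (407,203).

```bash
cat > h.py <<'E'
import cv2,numpy as np
from rig import env
def ray(p,uv,z):
    "pixel(s) -> world points on plane z"
    K=p['camera_matrix'];T=p['world_to_cam'];R=T[:3,:3];c=-R.T@T[:3,3]
    uv=np.atleast_2d(uv).astype(float);d=np.c_[uv,np.ones(len(uv))]@np.linalg.inv(K).T@R
    return c+d*((z-c[2])/d[:,2])[:,None]
def tri(ps,uvs):
    "least-squares meeting point of the rays"
    A=[];b=[]
    for p,uv in zip(ps,uvs):
        P=p['camera_matrix']@p['world_to_cam'][:3]
        for i in(0,1):
            r=uv[i]*P[2]-P[i];n=np.linalg.norm(r[:3]);A.append(r[:3]/n);b.append(-r[3]/n)
    x,_,_,_=np.linalg.lstsq(np.array(A),np.array(b),rcond=None);return x,np.abs(np.array(A)@x-b).max()
def mask(p,lo,hi,box):
    h=cv2.cvtColor(p['img'],cv2.COLOR_RGB2HSV);m=cv2.inRange(h,np.array(lo),np.array(hi))
    z=np.zeros_like(m);x0,y0,x1,y1=box;z[y0:y1,x0:x1]=m[y0:y1,x0:x1]
    n,l,s,_=cv2.connectedComponentsWithStats(z)
    return l==1+np.argmax(s[1:,4])
def rect(p,m,z):
    v,u=np.nonzero(m);w=ray(p,np.c_[u,v],z)[:,:2]
    r=cv2.minAreaRect((w*1000).astype(np.float32));return np.round(r[0],1),np.round(r[1],1),round(r[2],2),np.round(w.mean(0)*1000,1)
def height(p,m):
    v,u=np.nonzero(m);d=p['depth'][v,u];k=d>0;K=p['camera_matrix'];T=p['world_to_cam']
    X=np.c_[(u-K[0,2])/K[0,0],(v-K[1,2])/K[1,1],np.ones(len(u))][k]*d[k,None]
    return np.round(np.percentile(((X-T[:3,3])@T[:3,:3])[:,2],[10,50,90])*1000,1)
E
python3 - <<'E'
from h import *
p=env.get_image('top');s=env.get_image('side')
big=cv2.resize(p['img'][190:320,280:500,::-1],None,fx=3.5,fy=3.5,interpolation=cv2.INTER_CUBIC);cv2.imwrite('pics/crop.png',big)
for n,lo,hi,b,z in [('handle',(5,150,120),(18,255,255),(300,265,345,320),.070),('blade',(0,0,150),(180,60,255),(300,225,345,275),.005),
 ('mat',(0,0,0),(180,120,50),(285,220,355,320),.003),('disc',(3,90,100),(18,200,255),(360,190,440,270),.032),
 ('slab',(0,0,120),(40,60,255),(345,185,445,285),.02),('railL',(0,0,150),(180,60,255),(205,195,228,265),.045),('railR',(0,0,150),(180,60,255),(243,195,268,265),.045),
 ('plate',(20,120,100),(35,255,255),(205,195,268,265),.006)]:
    m=mask(p,lo,hi,b);print(n,m.sum(),*rect(p,m,z),'h',height(p,m))
hs=mask(s,(5,150,120),(18,255,255),(350,225,425,255));print('handle side',hs.sum(),height(s,hs))
for t,a,i,b,j in [('grip','spatula_grip',323,'spatula_grip',377),('tip','spatula_tip',322,'spatula_tip',326),('disc','disc',397,'disc',329),('stop','slab_stop',399,'slab_stop',308)]:
    try:
        u=min(env.spot_point(a,p),key=lambda d:abs(d['uv'][0]-i));w=min(env.spot_point(b,s),key=lambda d:abs(d['uv'][0]-j)+abs(d['uv'][1]-{'grip':239,'tip':255,'disc':207,'stop':206}[t]))
        print(t,u['uv'],w['uv'],[np.round(x*1000,1) for x in tri([p,s],[u['uv'],w['uv']])])
    except Exception as e: print(t,e)
for w in('slab','rack','mat'):
    for nm,q in(('top',p),('side',s)): print(w,nm,[(np.round(ray(q,d['uv'],0)[0][:2]*1000),round(d['conf'],2)) for d in env.spot_point(w,q)])
E
```

```text
handle 272 [440.  -23.8] [103.9  21.6] 0.46 [439.9 -23.7] h [ 4.8 68.3 71.9]
blade 672 [546.4 -21.2] [106.7  61.6] 0.53 [547.  -21.1] h [-0.4  3.9  8. ]
mat 22 [572.6  31.6] [16.4 31.8] 19.02 [572.  32.] h [-1.   2.7  6. ]
disc 1247 [ 638.2 -265.4] [121.9 124.7] 0.53 [ 637.8 -266. ] h [27.2 31.1 35.2]
slab 3022 [ 619.4 -259.6] [198.2 236.8] 80.14 [ 603.4 -254.5] h [15.1 19.3 23.5]
railL 344 [622.1 299.3] [152.9  34.9] 1.4 [622.8 306.6] h [38.9 43.7 47.9]
railR 378 [623.  201.3] [152.7  22.2] 1.18 [621.8 201.6] h [32.9 43.2 48. ]
plate 1128 [624.6 261.8] [146.9  81.4] 1.19 [623.3 260. ] h [1.  4.9 8.7]
handle side 388 [54.2 65.4 70.4]
grip [323.7, 281.7] [375.9, 243.8] [array([465.7, -24.2,  52.9]), np.float64(3.6)]
tip [324.8, 236.6] [327.1, 256.0] [array([ 6.046e+02, -2.880e+01,  4.000e-01]), np.float64(3.5)]
disc [393.7, 227.7] [328.1, 208.0] [array([ 637.2, -246.7,   31.7]), np.float64(1.6)]
stop [401.0, 202.6] [302.7, 207.4] [array([ 722. , -273.7,   13.9]), np.float64(2.3)]
slab top []
slab side [(array([ 644., -266.]), 0.65)]
rack top [(array([614., 254.]), 0.85), (array([616., 488.]), 0.55)]
rack side [(array([618., 476.]), 0.73), (array([623., 251.]), 0.66), (array([783., -82.]), 0.21)]
mat top [(array([520.,  -7.]), 0.79)]
mat side [(array([509., -19.]), 0.77)]
```

View pics/crop.png

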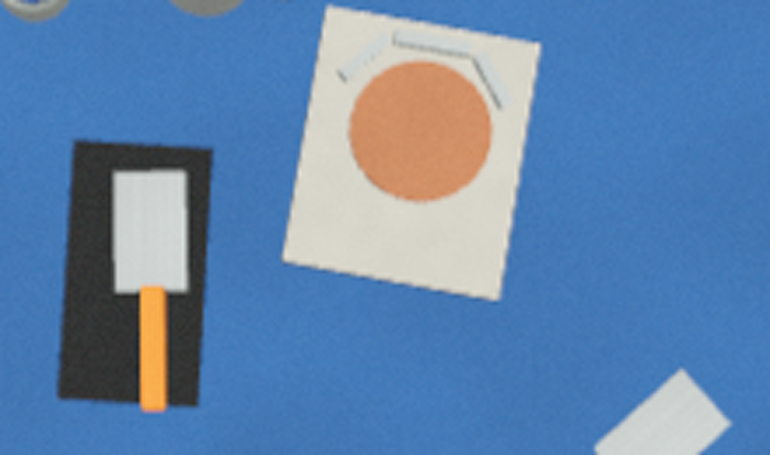

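The crop confirms spatula A on the mat, with its blade at crop (150,230) and its orange handle at (152,350); B appears only at the lower right. From the measurements:
- **Grip point:** about (466,-23,59) mm, spatula yaw about 0.9°.
- **Slab:** origin (639,-263) mm, yaw -9.9°.
- **Rack:** centre (622,253.5) mm, yaw 1.2°.

All of these agree with the given sizes and heights and are within reach.

Call:
{"api": "servo_tool", "payload": {
  "deltas": "1 0 0 0 0 0 0.1157; 1 0 0 0 0 0 0.1157; 1 0 0 0 0 0 0.1157; 1 19.9 -34.8 5 0 0 0; 1 19.9 -34.8 5 0 0 0; 1 19.9 -34.8 5 0 0 0; 1 19.9 -34.8 5 0 0 0; 1 19.9 -34.8 5 0 0 0"
}}

```text
time_s: 2.57
position: [0.2924, -0.3369, 0.2062]
tool_rot: [[1.0, 0.015, 0.0], [0.015, -1.0, -0.0], [0.0, 0.0, -1.0]]
ft_force: [0.6, 0.2, -0.1]
grip_width: 0.0856
gripper_force: 0.0
```

Call:
{"api": "servo_tool", "payload": {
  "deltas": "1 19.9 -34.8 5 0 0 0; 1 19.9 -34.8 5 0 0 0; 1 19.9 -34.8 5 0 0 0; 1 19.9 -34.8 5 0 0 0; 1 19.9 -34.8 5 0 0 0; 1 19.9 -34.8 5 0 0 0; 1 19.9 -34.8 5 0 0 0; 1 19.9 -34.8 5 0 0 0"
}}

```text
time_s: 3.23
position: [0.4474, -0.0558, 0.1663]
tool_rot: [[1.0, 0.016, 0.001], [0.016, -1.0, -0.0], [0.001, 0.0, -1.0]]
ft_force: [-0.1, -1.4, 0.3]
grip_width: 0.0857
gripper_force: 0.0
```

Call:
{"api": "servo_tool", "payload": {
  "deltas": "1 19.9 -34.5 15 0 0 0; 1 0 0 20 0 0 0; 1 0 0 0 0 0 0;1 0 0 0 0 0 0"
}}

```text
time_s: 3.57
position: [0.4653, -0.0236, 0.1314]
tool_rot: [[1.0, 0.016, -0.002], [0.016, -1.0, 0.0], [-0.002, -0.0, -1.0]]
ft_force: [-0.6, -0.2, 0.8]
grip_width: 0.0854
gripper_force: 0.0
```

Call:
{"api": "servo_tool", "payload": {
  "deltas": "1 0.7 0 30 0 0 0; 1 0 0 30 0 0 0; 1 0 0 20 0 0 0; 1 0 0 11 0 0 0; 1 0 0 0 0 0 0; 0.5 0 0 0 0 0 0; 0.3 0 0 0 0 0 0; 0 0 0 0 0 0 0",
  "newtons": 30
}}

```text
time_s: 4.23
position: [0.4671, -0.0243, 0.042]
tool_rot: [[1.0, 0.015, 0.002], [0.015, -1.0, -0.001], [0.002, 0.001, -1.0]]
ft_force: [0.6, 0.8, 0.0]
grip_width: 0.0515
gripper_force: 0.0
```

Call:
{"api": "servo_tool", "payload": {
  "deltas": "0 0 0 0 0 0 0; 0 0 0 0 0 0 0; 0 0 0 0 0 0 0; 0 0 0 0 0 0 0; 0 0 0 0 0 0 0;0 0 0 0 0 0 0",
  "newtons": 110
}}

```text
time_s: 4.73
position: [0.4668, -0.0237, 0.0415]
tool_rot: [[1.0, 0.016, 0.001], [0.016, -1.0, -0.0], [0.001, 0.0, -1.0]]
ft_force: [-1.5, 1.1, 8.6]
grip_width: 0.0202
gripper_force: 107.2
```

Call:
{"api": "servo_tool", "payload": {
  "deltas": "0 0 0 -5 0 0 0; 0 0 0 -25 0 0 0; 0 0 0 -30 0 0 0; 0 0 0 -30 0 0 0; 0 0 0 0 0 0 0; 0 0 0 0 0 0 0; 0 0 0 0 0 0 0"
}}

```text
time_s: 5.32
position: [0.4658, -0.0235, 0.13]
tool_rot: [[1.0, 0.016, -0.001], [0.016, -1.0, 0.0], [-0.001, -0.0, -1.0]]
ft_force: [0.0, 0.2, -2.6]
grip_width: 0.0206
gripper_force: 107.9
```

Run:
```python
from h import *
o=env.observe();P=o['position']*1000;print(np.round(P,1),np.round(o['tool_rot'],4).tolist(),o['grip_width'],o['ft_force'])
p=env.get_image('top');s=env.get_image('side')
c=np.vstack([p['img'][190:330,250:410],s['img'][180:320,300:460]]);cv2.imwrite('pics/held.png',cv2.resize(np.hstack([p['img'][200:320,260:420],s['img'][160:280,300:460]]),None,fx=2.5,fy=2.5)[:,:,::-1])
m=mask(p,(0,0,150),(180,60,255),(295,200,350,262));print('blade',m.sum(),*rect(p,m,(P[2]-37+2)/1000),height(p,m))
for q in(p,s):print([(np.round(d['uv'],1),round(d['conf'],2)) for t in('spatula_tip','spatula_grip','spatula') for d in env.spot_point(t,q)])
# tilt of blade by depth plane fit
k=cv2.erode(m.astype(np.uint8),np.ones((3,3)))>0
v,u=np.nonzero(k);d=p['depth'][v,u];K=p['camera_matrix'];T=p['world_to_cam']
X=((np.c_[(u-K[0,2])/K[0,0],(v-K[1,2])/K[1,1],np.ones(len(u))]*d[:,None])-T[:3,3])@T[:3,:3]
c=X.mean(0);A=np.linalg.lstsq(np.c_[X[:,:2]-c[:2],np.ones(len(X))],X[:,2],rcond=None)[0];print('plane slopes',A,'c',c)
# refine mat
for n,lo,hi,b in [('mat',(0,0,0),(180,255,75),(285,220,355,320))]:
    mm=mask(p,lo,hi,b);print(n,mm.sum(),*rect(p,mm,.003))
```

```text
[465.8 -23.5 130. ] [[0.9999, 0.0157, -0.0013], [0.0157, -0.9999, 0.0004], [-0.0013, -0.0004, -1.0]] 0.020608139663983248 [ 7.05423038e-04  1.65788608e-01 -2.63226246e+00]
blade 563 [561.2 -11.6] [73.1 85. ] 0.53 [559.2 -19. ] [ 88.4  92.5 100. ]
[(array([478.9, 302.9]), 0.7), (array([324.2, 231.8]), 0.66), (array([456.6, 333.2]), 0.73), (array([469. , 315.4]), 0.68), (array([287.9, 189.1]), 0.62), (array([322.1, 252.9]), 0.59)]
[(array([326.1, 226.3]), 0.69), (array([410. , 181.4]), 0.68), (array([307.7, 205.8]), 0.45), (array([377.8, 211.9]), 0.94), (array([445.1, 184.1]), 0.89), (array([348.2, 229.2]), 0.86), (array([426. , 186.6]), 0.78), (array([363., 263.]), 0.39)]
plane slopes [-3.01650363  1.85314656  0.11852869] c [ 0.55896748 -0.01999577  0.11852869]
mat 550 [563.6 -10.8] [125.5 123.5] 86.91 [584.1   1. ]
```

View pics/held.png

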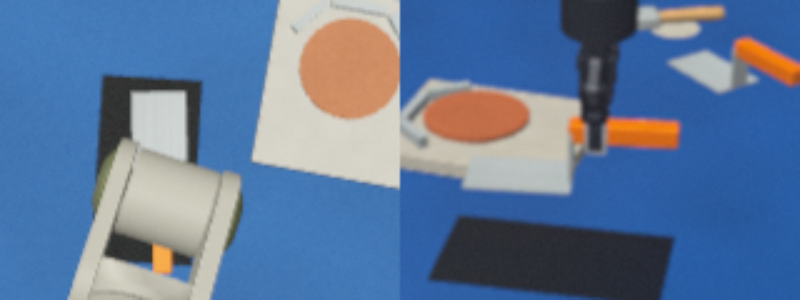

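The held view shows the spatula gripped near the front of its handle, with the blade looking level and clear of the mat. I'll check the blade's tilt and tip numerically.

```bash
cat >> h.py <<'E'
def cloud(p,m):
    v,u=np.nonzero(m);d=p['depth'][v,u];k=d>0;K=p['camera_matrix'];T=p['world_to_cam']
    X=np.c_[(u-K[0,2])/K[0,0],(v-K[1,2])/K[1,1],np.ones(len(u))][k]*d[k,None]
    return ((X-T[:3,3])@T[:3,:3])*1000
def plane(X):
    for _ in range(5):
        c=X.mean(0);A=np.linalg.lstsq(np.c_[X[:,:2]-c[:2],np.ones(len(X))],X[:,2],rcond=None)[0]
        r=X[:,2]-c[2]-(X[:,:2]-c[:2])@A[:2];X=X[abs(r)<2.5*r.std()+.1]
    return np.round(A[:2],4),np.round(c,1),len(X),round(r.std(),2)
E
python3 - <<'E'
from h import *
P=env.observe()['position']*1000
p=env.get_image('top');s=env.get_image('side')
m=mask(p,(0,0,150),(180,60,255),(295,215,350,248));m[:,:]&=True
m2=m.copy();m2[246:]=0;print('rows',np.nonzero(m2.any(1))[0][[0,-1]],'cols',np.nonzero(m2.any(0))[0][[0,-1]])
print('blade plane top',plane(cloud(p,cv2.erode(m2.astype(np.uint8),np.ones((3,3)))>0)),rect(p,m2,.0935))
print('TCP',P)
ms=mask(s,(0,0,120),(180,70,255),(318,218,372,240));X=cloud(s,cv2.erode(ms.astype(np.uint8),np.ones((3,3)))>0);print('side blade',plane(X[(X[:,2]<105)&(X[:,2]>80)]),rect(s,ms,.0935))
sl=mask(p,(0,0,120),(40,60,255),(345,185,445,285));print('slab',plane(cloud(p,cv2.erode(sl.astype(np.uint8),np.ones((5,5)))>0)))
t=min(env.spot_point('spatula_tip',p),key=lambda d:abs(d['uv'][0]-324))['uv'];u=min(env.spot_point('spatula_tip',s),key=lambda d:abs(d['uv'][0]-326))['uv'];print('tip',tri([p,s],[t,u]))
E
```

```text
rows [236 245] cols [313 333]
blade plane top (array([-0.0339,  0.0031]), array([586.5, -21.5,  92.6]), 139, np.float64(2.63)) (array([587.3, -20.6]), array([27.5, 61. ]), 0.53, array([586.5, -21.4]))
TCP [466.28570382 -23.64874754 130.25850823]
side blade (array([-0.0055,  0.0103]), array([545.9, -22. ,  93.1]), 477, np.float64(1.4)) (array([553.9, -30.3]), array([141.6,  95.7]), 7.91, array([552.7, -33.7]))
slab (array([-0.0032, -0.0018]), array([ 578.8, -248.4,   19.1]), 1792, np.float64(2.93))
tip (array([ 0.60453847, -0.02229831,  0.08861793]), np.float64(0.008050480699541063))
```

Call:
{"api": "servo_tool", "payload": {
  "deltas": "0 0 0 0 0 0 0.094; 0 0 0 0 0 0 0.094; 0 -0.6 34.6 5 0 0 0; 0 -0.6 34.6 5 0 0 0; 0 -0.6 34.6 5 0 0 0; 0 -0.6 34.6 5 0 0 0; 0 -0.6 34.6 5 0 0 0; 0 -0.6 34.6 5 0 0 0"
}}

```text
time_s: 6.58
position: [0.4267, -0.2293, 0.1005]
tool_rot: [[0.985, -0.171, 0.0], [-0.171, -0.985, -0.0], [0.0, 0.0, -1.0]]
ft_force: [-0.1, 1.8, -1.0]
grip_width: 0.0205
gripper_force: 108.0
```

Call:
{"api": "servo_tool", "payload": {
  "deltas": "0 0 0 10 0 0 0; 0 0 0 10 0 0 0; 0 0 0 0 0 0 0; 0 0 0 0 0 0 0; 0 0 0 0 0 0 0"
}}

```text
time_s: 7.0
position: [0.4276, -0.2275, 0.0812]
tool_rot: [[0.985, -0.171, 0.001], [-0.171, -0.985, -0.001], [0.001, 0.0, -1.0]]
ft_force: [-0.1, -0.9, -1.6]
grip_width: 0.0204
gripper_force: 108.2
```

Run:
```python
from h import *
o=env.observe();P=o['position']*1000;print(P,np.round(o['tool_rot'],4).tolist(),o['ft_force'])
th=np.radians(-9.86);R=np.array([[np.cos(th),-np.sin(th)],[np.sin(th),np.cos(th)]]);O=np.array([639.1,-263.])
print('TCP in slab',(P[:2]-O)@R)
p=env.get_image('top');s=env.get_image('side')
d=mask(p,(3,90,100),(18,200,255),(360,190,440,260));print('disc',rect(p,d,.032),(rect(p,d,.032)[3]-O)@R)
ms=mask(p,(0,0,185),(180,22,255),(370,225,440,275))
c=np.hstack([p['img'][185:295,345:465],s['img'][180:290,285:405]]);cv2.imwrite('pics/pre.png',cv2.resize(c,None,fx=3.3,fy=3.3,interpolation=cv2.INTER_CUBIC)[:,:,::-1])
```

```text
[ 427.55865861 -227.49312553   81.150823  ] [[0.9853, -0.1709, 0.0005], [-0.1709, -0.9853, -0.0005], [0.0006, 0.0004, -1.0]] [-0.14792185 -0.85840138 -1.63275555]
TCP in slab [-214.49693275   -1.24221252]
disc (array([ 638.2, -265.4]), array([121.9, 124.7]), 0.53, array([ 637.8, -265.9])) [-0.78419801 -3.07977815]
```

View pics/pre.png

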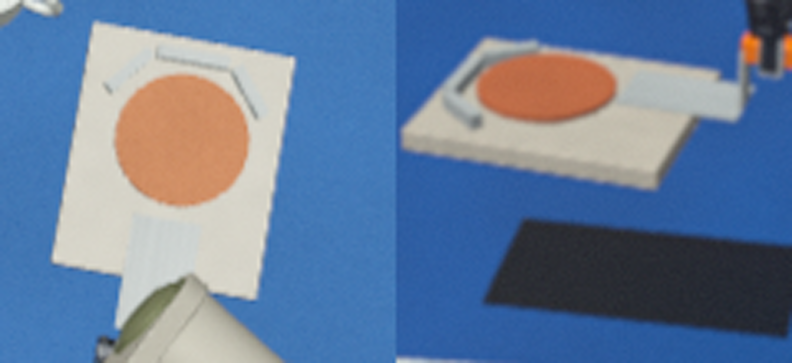

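The top half shows the blade (160,260) aligned with the slab just behind the disc (180,140), with a gap to the disc. Next I lower until the slab just touches.

Call:
{"api": "servo_tool", "payload": {
  "deltas": "0 0 0 10 0 0 0; 0 0 0 6 0 0 0; 0 0 0 3 0 0 0; 0 0 0 0 0 0 0;0 0 0 0 0 0 0; 0 0 0 0 0 0 0"
}}

```text
time_s: 7.6
position: [0.4274, -0.2277, 0.062]
tool_rot: [[0.985, -0.171, 0.0], [-0.171, -0.985, -0.0], [0.0, 0.0, -1.0]]
ft_force: [-0.7, 0.1, -1.2]
grip_width: 0.0205
gripper_force: 108.3
```

Call:
{"api": "servo_tool", "payload": {
  "deltas": "0 0 0 2 0 0 0; 0 0 0 0 0 0 0; 0 0 0 0 0 0 0;0 0 0 0 0 0 0"
}}

```text
time_s: 7.93
position: [0.4273, -0.2276, 0.0597]
tool_rot: [[0.985, -0.171, 0.0], [-0.171, -0.985, -0.0], [0.0, 0.0, -1.0]]
ft_force: [0.1, -0.3, -1.6]
grip_width: 0.0204
gripper_force: 108.3
```

Call:
{"api": "servo_tool", "payload": {
  "deltas": "0 0 0 1 0 0 0; 0 0 0 0 0 0 0; 0 0 0 0 0 0 0;0 0 0 0 0 0 0"
}}

```text
time_s: 8.27
position: [0.4272, -0.2276, 0.0586]
tool_rot: [[0.985, -0.171, -0.0], [-0.171, -0.985, 0.0], [-0.0, -0.0, -1.0]]
ft_force: [-0.2, -0.3, -2.3]
grip_width: 0.0203
gripper_force: 108.3
```

Call:
{"api": "servo_tool", "payload": {
  "deltas": "0 0 0 0.8 0 0 0; 0 0 0 0 0 0 0; 0 0 0 0 0 0 0;0 0 0 0 0 0 0"
}}

```text
time_s: 8.6
position: [0.4272, -0.2276, 0.0581]
tool_rot: [[0.985, -0.171, 0.0], [-0.171, -0.985, -0.0], [0.0, 0.0, -1.0]]
ft_force: [-2.8, 0.8, 4.8]
grip_width: 0.0201
gripper_force: 109.2
```

Call:
{"api": "servo_tool", "payload": {
  "deltas": "0 0 0 0.6 0 0 0; 0 0 0 0 0 0 0; 0 0 0 0 0 0 0;0 0 0 0 0 0 0"
}}

```text
time_s: 8.93
position: [0.4271, -0.2276, 0.0577]
tool_rot: [[0.985, -0.171, 0.0], [-0.171, -0.985, -0.0], [0.0, 0.0, -1.0]]
ft_force: [-5.3, 1.2, 8.8]
grip_width: 0.0201
gripper_force: 110.0
```

Call:
{"api": "servo_tool", "payload": {
  "deltas": "0 0 0 -0.7 0 0 0; 0 5 0 0 0 0 0; 0 5 0 0 0 0 0; 0 5 0 0 0 0 0; 0 5 0 0 0 0 0; 0 5 0 0 0 0 0;0 3 0 0 0 0 0;0 0 0 0 0 0 0"
}}

```text
time_s: 9.6
position: [0.455, -0.2325, 0.0584]
tool_rot: [[0.985, -0.171, -0.001], [-0.171, -0.985, -0.0], [-0.001, 0.0, -1.0]]
ft_force: [-5.4, 0.9, 9.6]
grip_width: 0.0202
gripper_force: 110.3
```

Call:
{"api": "servo_tool", "payload": {
  "deltas": "0 4 0 0 0 0 0; 0 4 0 0 0 0 0; 0 4 0 0 0 0 0; 0 4 0 0 0 0 0; 0 4 0 0 0 0 0; 0 0 0 0 0 0 0"
}}

```text
time_s: 10.1
position: [0.4746, -0.2359, 0.0587]
tool_rot: [[0.985, -0.171, -0.001], [-0.171, -0.985, -0.0], [-0.001, 0.0, -1.0]]
ft_force: [-6.8, 2.1, 13.4]
grip_width: 0.0198
gripper_force: 110.5
```

```bash
cat > st.py <<'E'
from h import *
o=env.observe();P=o['position']*1000
th=np.radians(-9.86);R=np.array([[np.cos(th),-np.sin(th)],[np.sin(th),np.cos(th)]]);O=np.array([639.1,-263.])
print('TCP slab',np.round((P[:2]-O)@R,1),P[2],o['ft_force'],o['wrist_torque'])
p=env.get_image('top');s=env.get_image('side')
d=mask(p,(3,90,100),(18,200,255),(350,180,450,270))
print('disc slab',np.round((rect(p,d,.034)[3]-O)@R,1),d.sum(),plane(cloud(p,cv2.erode(d.astype(np.uint8),np.ones((3,3)))>0)))
sd=mask(s,(3,90,90),(18,220,255),(285,180,372,235));print('side',sd.sum(),plane(cloud(s,cv2.erode(sd.astype(np.uint8),np.ones((3,3)))>0)))
E
python3 st.py
```

```text
TCP slab [-166.7   -1.5] 58.660888634968025 [-6.79214229  2.06385124 13.35015858] [ 0.30923118  1.11262718 -0.05363167]
disc slab [11.4 -2.8] 1240 (array([-0.0331,  0.0053]), array([ 650.2, -268.1,   32.2]), 1059, np.float64(2.9))
side 667 (array([-0.0258,  0.0094]), array([ 647.8, -262.4,   32.5]), 533, np.float64(1.71))
```

The disc has reached the stop (slab x about 11 mm), with the blade starting to wedge under it. I continue while watching force.

Call:
{"api": "servo_tool", "payload": {
  "deltas": "0 3 0 -0.5 0 0 0; 0 4 0 0 0 0 0; 0 5 0 0 0 0 0; 0 5 0 0 0 0 0; 0 5 0 0 0 0 0; 0 5 0 0 0 0 0; 0 0 0 0 0 0 0"
}}

```text
time_s: 10.78
position: [0.5016, -0.2405, 0.0587]
tool_rot: [[0.985, -0.171, -0.001], [-0.171, -0.985, -0.0], [-0.001, 0.0, -1.0]]
ft_force: [-2.4, 1.4, 7.1]
grip_width: 0.0203
gripper_force: 109.6
```

Call:
{"api": "servo_tool", "payload": {
  "deltas": "0 5 0 0 0 0 0; 0 5 0 0 0 0 0; 0 5 0 0 0 0 0; 0 5 0 0 0 0 0; 0 5 0 0 0 0 0; 0 0 0 0 0 0 0"
}}

```text
time_s: 11.28
position: [0.526, -0.2447, 0.0587]
tool_rot: [[0.985, -0.171, -0.001], [-0.171, -0.985, 0.0], [-0.001, 0.0, -1.0]]
ft_force: [-5.1, 0.7, 7.2]
grip_width: 0.0203
gripper_force: 109.6
```

```bash
python3 st.py
```

```text
TCP slab [-114.5   -1.4] 58.68296237699145 [-5.09249376  0.67199474  7.21055228] [0.18048878 0.78824489 0.03236238]
disc slab [18.8 -0.4] 1060 (array([-0.0411,  0.0061]), array([ 658.6, -266.7,   33.2]), 870, np.float64(2.74))
side 658 (array([-0.0381,  0.0149]), array([ 647.3, -263. ,   33.6]), 525, np.float64(1.67))
```

Call:
{"api": "servo_tool", "payload": {
  "deltas": "0 5 0 0 0 0 0; 0 5 0 0 0 0 0; 0 4 0 0 0 0 0; 0 4 0 0 0 0 0; 0 3 0 0 0 0 0; 0 0 0 0 0 0 0; 0 0 0 0 0 0 0"
}}

```text
time_s: 11.97
position: [0.5464, -0.2483, 0.0587]
tool_rot: [[0.985, -0.171, -0.001], [-0.171, -0.985, 0.0], [-0.001, 0.0, -1.0]]
ft_force: [-5.2, 1.8, 7.6]
grip_width: 0.0205
gripper_force: 109.6
```

```bash
python3 st.py
python3 - <<'E'
from h import *
p=env.get_image('top');s=env.get_image('side')
c=np.hstack([p['img'][185:295,345:465],s['img'][160:270,285:405]]);cv2.imwrite('pics/under.png',cv2.resize(c,None,fx=3.3,fy=3.3,interpolation=cv2.INTER_CUBIC)[:,:,::-1])
E
```

```text
TCP slab [-93.9  -1.4] 58.691753735003765 [-5.16915614  1.83131307  7.5880224 ] [ 0.20125548  0.86597936 -0.01613743]
disc slab [25.9  3.7] 860 (array([-0.0066, -0.0015]), array([ 666.5, -262.8,   33.2]), 680, np.float64(2.92))
side 683 (array([0.0009, 0.0062]), array([ 647.5, -262.3,   33.4]), 546, np.float64(1.69))
```

View pics/under.png

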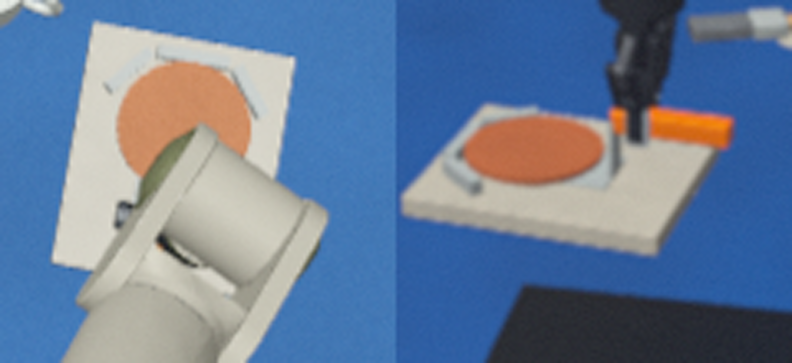

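The disc now lies level on the blade, against the stop. In the side half the disc is at (533,150) with the riser at (615,150) just behind it. I advance a bit more, ease off the stop and lift.

Call:
{"api": "servo_tool", "payload": {
  "deltas": "0 3 0 0 0 0 0; 0 2 0 0 0 0 0; 0 0 0 0 0 0 0; 0 -1 0 -0.5 0 0 0; 0 -1 0 -1 0 0 0; 0 0 0 -1 0 0 0; 0 0 0 -2 0 0 0; 0 0 0 0 0 0 0"
}}

```text
time_s: 12.83
position: [0.5495, -0.2488, 0.0628]
tool_rot: [[0.985, -0.171, -0.0], [-0.171, -0.985, 0.0], [-0.0, -0.0, -1.0]]
ft_force: [0.3, 0.1, -4.3]
grip_width: 0.0202
gripper_force: 108.1
```

```bash
python3 st.py
```

```text
TCP slab [-90.7  -1.4] 62.8277945393899 [ 0.26288635  0.11758904 -4.34320498] [0.06540442 0.22811488 0.00248945]
disc slab [26.1  4.7] 820 (array([-0.0133,  0.0016]), array([ 666.6, -261.1,   37.1]), 638, np.float64(2.91))
side 665 (array([-0.0043,  0.0081]), array([ 645.9, -261.2,   37.1]), 532, np.float64(1.74))
```

Call:
{"api": "servo_tool", "payload": {
  "deltas": "0 0 0 -4 0 0 0; 0 0 0 -7 0 0 0; 0 0 0 -10 0 0 0; 0 0 0 -13 0 0 0; 0 0 0 -14 0 0 0; 0 0 0 -13 0 0 0; 0 0 0 -12 0 0 0; 0 0 0 -10 0 0 0"
}}

```text
time_s: 13.6
position: [0.5496, -0.249, 0.148]
tool_rot: [[0.985, -0.171, 0.002], [-0.171, -0.985, -0.001], [0.002, 0.001, -1.0]]
ft_force: [-0.1, 0.7, -3.8]
grip_width: 0.0203
gripper_force: 108.0
```

Call:
{"api": "servo_tool", "payload": {
  "deltas": "0 0 0 -8 0 0 0; 0 0 0 -5 0 0 0; 0 0 0 -2 0 0 0; 0 0 0 0 0 0 0; 0 0 0 0 0 0 0; 0 0 0 0 0 0 0"
}}

```text
time_s: 14.1
position: [0.5492, -0.2487, 0.1603]
tool_rot: [[0.985, -0.171, -0.001], [-0.171, -0.985, 0.001], [-0.001, -0.001, -1.0]]
ft_force: [0.2, 0.9, -5.3]
grip_width: 0.0201
gripper_force: 108.0
```

Call:
{"api": "servo_tool", "payload": {
  "deltas": "0 0 0 0 0 0 -0.013; 0 0 0 0 0 0 -0.03; 0 0 0 0 0 0 -0.04; 0 0 0 0 0 0 -0.04; 0 0 0 0 0 0 -0.035; 0 0 0 0 0 0 -0.025; 0 0 0 0 0 0 -0.01; 0 0 0 0 0 0 0"
}}

```text
time_s: 14.77
position: [0.5494, -0.2488, 0.1608]
tool_rot: [[1.0, 0.021, -0.0], [0.021, -1.0, 0.0], [-0.0, -0.0, -1.0]]
ft_force: [-0.5, 0.2, -4.3]
grip_width: 0.0208
gripper_force: 107.9
```

```bash
cat > dp.py <<'E'
from h import *
import sys
o=env.observe();P=o['position']*1000;print('TCP',P,np.round(o['tool_rot'],3).tolist(),o['ft_force'],o['time_s'])
s=env.get_image('side');p=env.get_image('top');b=[int(a) for a in sys.argv[1:5]]
m=mask(s,(3,90,90),(14,200,255),b);print('side disc',m.sum(),plane(cloud(s,cv2.erode(m.astype(np.uint8),np.ones((3,3)))>0)),rect(s,m,(P[2]-38.3+2+12)/1000))
for q in(s,p):print([(np.round(d['uv'],1),round(d['conf'],2),np.round(ray(q,d['uv'],(P[2]-36.3)/1000)[0]*1000)) for d in env.spot_point('disc',q)])
E
python3 dp.py 200 100 420 230
```

```text
TCP [ 549.38410203 -248.84340009  160.75610155] [[1.0, 0.021, -0.0], [0.021, -1.0, 0.0], [-0.0, -0.0, -1.0]] [-0.51224301  0.24681689 -4.2649235 ] 14.7667
side disc 644 (array([-0.0051,  0.0056]), array([ 647.3, -241.6,  135.1]), 511, np.float64(1.44)) (array([ 647.3, -240. ]), array([123.5, 126.9]), 7.59, array([ 646.5, -238.6]))
[(array([324.6, 179.9]), 0.81, array([ 646., -244.,  124.]))]
[(array([396.7, 218.2]), 0.86, array([ 654., -240.,  124.]))]
```

Call:
{"api": "servo_tool", "payload": {
  "deltas": "0 -0.8 -6 0 0 0 0; 0 -0.8 -11 0 0 0 0; 0 -0.8 -16 0 0 0 0; 0 -0.8 -21 0 0 0 0; 0 -0.8 -25 0 0 0 0; 0 -0.8 -28 0 0 0 0; 0 -0.8 -30 0 0 0 0; 0 -0.8 -30 0 0 0 0"
}}

```text
time_s: 15.63
position: [0.5388, -0.0792, 0.1611]
tool_rot: [[1.0, 0.021, -0.0], [0.021, -1.0, 0.0], [0.0, -0.0, -1.0]]
ft_force: [-0.1, -0.3, -4.1]
grip_width: 0.0201
gripper_force: 108.0
```

Call:
{"api": "servo_tool", "payload": {
  "deltas": "0 -0.8 -30 0 0 0 0; 0 -0.8 -30 0 0 0 0; 0 -0.8 -30 0 0 0 0; 0 -0.8 -30 0 0 0 0; 0 -0.8 -30 0 0 0 0; 0 -0.8 -30 0 0 0 0; 0 -0.8 -30 0 0 0 0; 0 -0.8 -28 0 0 0 0"
}}

```text
time_s: 16.3
position: [0.5267, 0.1588, 0.1612]
tool_rot: [[1.0, 0.022, -0.0], [0.022, -1.0, 0.001], [-0.0, -0.001, -1.0]]
ft_force: [0.2, 0.6, -4.3]
grip_width: 0.0202
gripper_force: 107.9
```

Call:
{"api": "servo_tool", "payload": {
  "deltas": "0 -0.8 -24 0 0 0 0; 0 -0.8 -20 0 0 0 0; 0 -0.8 -16 0 0 0 0; 0 -0.8 -12 0 0 0 0; 0 0 -9 0 0 0 0; 0 0 -7 0 0 0 0; 0 0 -4 0 0 0 0; 0 0 -2.6 0 0 0 0"
}}

```text
time_s: 16.97
position: [0.523, 0.2505, 0.1609]
tool_rot: [[1.0, 0.021, -0.0], [0.021, -1.0, -0.0], [-0.0, 0.0, -1.0]]
ft_force: [-0.0, -0.4, -3.6]
grip_width: 0.0204
gripper_force: 108.0
```

Call:
{"api": "servo_tool", "payload": {
  "deltas": "0 0 0 4 0 0 0; 0 0 0 8 0 0 0; 0 0 0 10 0 0 0; 0 0 0 8 0 0 0; 0 0 0 4 0 0 0; 0 0 0 0 0 0 0; 0 0 0 0 0 0 0; 0 0 0 0 0 0 0"
}}

```text
time_s: 17.63
position: [0.5234, 0.2503, 0.1273]
tool_rot: [[1.0, 0.021, 0.001], [0.021, -1.0, 0.0], [0.001, -0.0, -1.0]]
ft_force: [0.1, 0.0, -4.5]
grip_width: 0.0201
gripper_force: 108.1
```

```bash
python3 dp.py 220 200 400 345
python3 - <<'E'
from h import *
p=env.get_image('top');s=env.get_image('side')
c=np.hstack([p['img'][185:295,185:305],s['img'][245:355,240:360]]);cv2.imwrite('pics/rack.png',cv2.resize(c,None,fx=3.3,fy=3.3,interpolation=cv2.INTER_CUBIC)[:,:,::-1])
E
```

```text
TCP [523.35398609 250.32296258 127.25131703] [[1.0, 0.021, 0.001], [0.021, -1.0, 0.0], [0.001, -0.0, -1.0]] [ 0.12877987  0.01690247 -4.45414871] 17.6333
side disc 1610 (array([-0.0061,  0.0035]), array([621. , 256.1, 101.5]), 1400, np.float64(1.3)) (array([619.7, 255.5]), array([124. , 130.1]), 16.42, array([620.4, 258.1]))
[(array([292.4, 285.7]), 0.71, array([624., 244.,  91.]))]
[(array([232.3, 226.2]), 0.56, array([629., 257.,  91.]))]
```

View pics/rack.png

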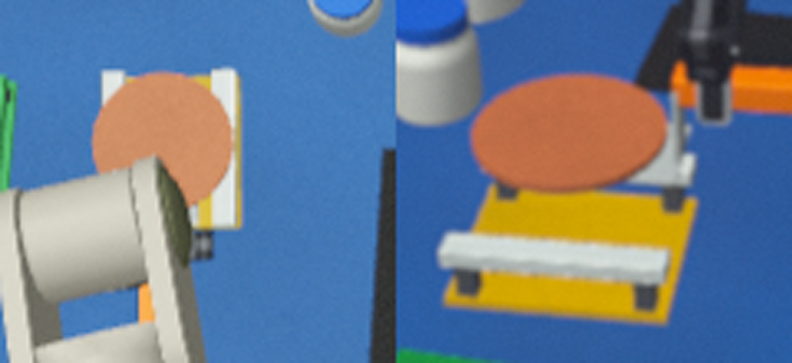

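The side half shows the disc (570,130) level over the rack, measured at about (621,254) mm against the rack centre of (622,253.5). I lower it slowly.

Call:
{"api": "servo_tool", "payload": {
  "deltas": "0 0 0 3 0 0 0; 0 0 0 6 0 0 0; 0 0 0 8 0 0 0; 0 0 0 8 0 0 0; 0 0 0 6 0 0 0; 0 0 0 4 0 0 0; 0 0 0 2 0 0 0; 0 0 0 1 0 0 0"
}}

```text
time_s: 18.6
position: [0.523, 0.2503, 0.0885]
tool_rot: [[1.0, 0.021, -0.001], [0.021, -1.0, -0.0], [-0.001, 0.0, -1.0]]
ft_force: [-0.1, 0.4, -3.2]
grip_width: 0.0202
gripper_force: 108.0
```

Call:
{"api": "servo_tool", "payload": {
  "deltas": "0 0 0 1 0 0 0; 0 0 0 1 0 0 0; 0 0 0 1 0 0 0; 0 0 0 1 0 0 0; 0 0 0 1 0 0 0; 0 0 0 1 0 0 0; 0 0 0 1 0 0 0; 0 0 0 1 0 0 0"
}}

```text
time_s: 19.27
position: [0.5233, 0.2504, 0.0811]
tool_rot: [[1.0, 0.021, 0.001], [0.021, -1.0, 0.0], [0.001, -0.0, -1.0]]
ft_force: [0.2, 0.1, -2.0]
grip_width: 0.0206
gripper_force: 108.3
```

Call:
{"api": "servo_tool", "payload": {
  "deltas": "0 0 0 1 0 0 0; 0 0 0 1 0 0 0; 0 0 0 1 0 0 0; 0 0 0 1 0 0 0; 0 0 0 1 0 0 0; 0 0 0 1 0 0 0; 0 0 0 0 0 0 0; 0 0 0 0 0 0 0"
}}

```text
time_s: 19.93
position: [0.5231, 0.2503, 0.0749]
tool_rot: [[1.0, 0.021, -0.0], [0.021, -1.0, -0.0], [-0.0, 0.0, -1.0]]
ft_force: [-0.2, -0.4, -0.9]
grip_width: 0.0202
gripper_force: 108.3
```

```bash
python3 dp.py 220 250 400 345
```

```text
TCP [523.09861715 250.29618227  74.89984029] [[1.0, 0.021, -0.0], [0.021, -1.0, -0.0], [-0.0, 0.0, -1.0]] [-0.20750347 -0.42898944 -0.8757229 ] 19.9333
side disc 1610 (array([-0.0021,  0.0034]), array([620.7, 255.7,  56.1]), 1407, np.float64(1.36)) (array([623.3, 247.1]), array([128.1, 126.2]), 8.42, array([622.8, 248.6]))
[(array([294.6, 303.9]), 0.96, array([623., 241.,  39.])), (array([267.8, 240. ]), 0.74, array([762., -26.,  39.]))]
[(array([233.9, 230.3]), 0.64, array([622., 261.,  39.]))]
```

Call:
{"api": "servo_tool", "payload": {
  "deltas": "0 0 0 2 0 0 0; 0 0 0 3 0 0 0; 0 0 0 2 0 0 0; 0 -5 0 0 0 0 0; 0 -10 0 0 0 0 0; 0 -15 0 0 0 0 0; 0 -15 0 0 0 0 0; 0 -15 0 0 0 0 0"
}}

```text
time_s: 20.8
position: [0.462, 0.249, 0.0679]
tool_rot: [[1.0, 0.021, -0.0], [0.021, -1.0, -0.0], [-0.0, 0.0, -1.0]]
ft_force: [0.9, -0.2, -1.6]
grip_width: 0.0205
gripper_force: 108.3
```

Call:
{"api": "servo_tool", "payload": {
  "deltas": "0 -20 0 0 0 0 0; 0 -20 0 0 0 0 0; 0 -20 0 0 0 0 0; 0 -20 0 0 0 0 0; 0 -10 0 0 0 0 0; 0 -5 0 0 0 0 0; 0 0 0 0 0 0 0; 0 0 0 0 0 0 0"
}}

```text
time_s: 21.47
position: [0.3691, 0.2473, 0.0681]
tool_rot: [[1.0, 0.021, 0.001], [0.021, -1.0, 0.0], [0.001, -0.0, -1.0]]
ft_force: [0.7, 0.1, -2.4]
grip_width: 0.0205
gripper_force: 108.3
```

```bash
python3 dp.py 220 250 400 345;python3 - <<'E'
from h import *
p=env.get_image('top');s=env.get_image('side')
m=mask(p,(0,0,0),(180,255,75),(285,220,355,320));print('mat',m.sum(),rect(p,m,.003))
d=mask(p,(3,90,100),(14,200,255),(190,180,280,290));print('disc',d.sum(),rect(p,d,.057))
c=np.hstack([p['img'][185:325,185:365],s['img'][230:370,240:420]]);cv2.imwrite('pics/out.png',cv2.resize(c,None,fx=2.2,fy=2.2,interpolation=cv2.INTER_CUBIC)[:,:,::-1])
E
```

```text
TCP [369.08439866 247.26491717  68.13691142] [[1.0, 0.021, 0.001], [0.021, -1.0, 0.0], [0.001, -0.0, -1.0]] [ 0.72250325  0.14001001 -2.43273005] 21.4667
side disc 1616 (array([-0.002 ,  0.0019]), array([620.6, 256. ,  56.2]), 1409, np.float64(1.38)) (array([625.6, 238.2]), array([129.7, 127.3]), 8.61, array([625.3, 239.8]))
[(array([292.4, 302.7]), 0.74, array([631., 228.,  32.]))]
[(array([235.8, 229.8]), 0.93, array([624., 256.,  32.]))]
mat 2829 (array([507.7,  -7.9]), array([125.6, 235.6]), 86.99, array([506.7,  -7.9]))
disc 1272 (array([622.8, 249.9]), array([124.1, 124.4]), 19.75, array([622.7, 250. ]))
```

View pics/out.png

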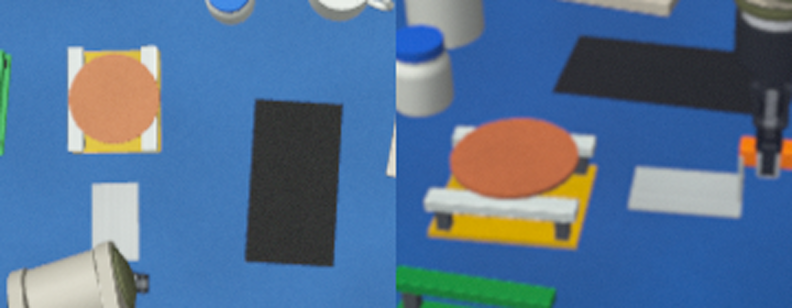

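The disc sits flat and centred across both rails: disc at (113,98), rails at (75,100) and (150,100). The blade is clear of the rack at (115,220). Next I return the spatula to the mat, whose centre is (507,-8) mm.

Call:
{"api": "servo_tool", "payload": {
  "deltas": "0 0 0 -15 0 0 0; 0 0 0 -25 0 0 0; 0 2 25 0 0 0 0; 0 5 35 0 0 0 0; 0 8 40 0 0 0 0; 0 8 40 0 0 0 0; 0 8 40 0 0 0 0; 0 8 40 0 0 0 0"
}}

```text
time_s: 22.43
position: [0.4118, 0.0259, 0.1081]
tool_rot: [[1.0, 0.021, 0.0], [0.021, -1.0, -0.0], [0.0, 0.0, -1.0]]
ft_force: [1.4, 0.9, -1.2]
grip_width: 0.0203
gripper_force: 108.5
```

Call:
{"api": "servo_tool", "payload": {
  "deltas": "0 10 30 0 0 0 0; 0 11 10 0 0 0 0; 0 0 0 25 0 0 0; 0 0 0 20 0 0 0; 0 0 0 12 0 0 0; 0 0 0 5 0 0 0; 0 0 0 0 0 0 0; 0 0 0 0 0 0 0"
}}

```text
time_s: 23.1
position: [0.4338, -0.0117, 0.0463]
tool_rot: [[1.0, 0.021, 0.0], [0.021, -1.0, -0.0], [0.0, 0.0, -1.0]]
ft_force: [0.0, 1.3, -1.0]
grip_width: 0.0203
gripper_force: 108.5
```

Call:
{"api": "servo_tool", "payload": {
  "deltas": "0 0 0 2 0 0 0; 0 0 0 1.5 0 0 0; 0 0 0 0.7 0 0 0; 0 0 0 0 0 0 0; 0 0 0 0 0 0 0; 0 0 0 0 0 0 0"
}}

```text
time_s: 23.6
position: [0.4335, -0.0116, 0.0419]
tool_rot: [[1.0, 0.021, 0.0], [0.021, -1.0, -0.0], [0.0, 0.0, -1.0]]
ft_force: [0.4, 0.9, -1.3]
grip_width: 0.0203
gripper_force: 108.5
```

Call:
{"api": "servo_tool", "payload": {
  "deltas": "0 0 0 0.8 0 0 0; 0 0 0 0 0 0 0; 0 0 0 0 0 0 0"
}}

```text
time_s: 23.85
position: [0.4335, -0.0116, 0.0416]
tool_rot: [[1.0, 0.021, 0.001], [0.021, -1.0, -0.0], [0.001, 0.0, -1.0]]
ft_force: [-3.5, 1.1, 8.3]
grip_width: 0.0203
gripper_force: 110.1
```

Call:
{"api": "servo_tool", "payload": {
  "deltas": "0.35 0 0 0 0 0 0; 0.6 0 0 0 0 0 0; 1 0 0 0 0 0 0; 1 0 0 0 0 0 0; 1 0 0 0 0 0 0; 1 0 0 0 0 0 0; 1 0 0 0 0 0 0; 1 0 0 0 0 0 0",
  "newtons": 20
}}

```text
time_s: 24.52
position: [0.4335, -0.0116, 0.0409]
tool_rot: [[1.0, 0.021, -0.0], [0.021, -1.0, 0.0], [-0.0, -0.0, -1.0]]
ft_force: [-0.9, 0.6, -0.8]
grip_width: 0.0852
gripper_force: 0.0
```

Call:
{"api": "servo_tool", "payload": {
  "deltas": "1 0 0 -10 0 0 0; 1 0 0 -25 0 0 0; 1 0 0 -35 0 0 0; 1 0 0 -35 0 0 0; 1 0 0 -35 0 0 0; 1 0 0 -20 0 0 0; 1 0 0 0 0 0 0; 1 0 0 0 0 0 0"
}}

```text
time_s: 25.18
position: [0.4336, -0.0116, 0.2014]
tool_rot: [[1.0, 0.021, 0.002], [0.021, -1.0, -0.001], [0.002, 0.001, -1.0]]
ft_force: [-1.2, 1.3, -0.3]
grip_width: 0.0853
gripper_force: 0.0
```

Run:
```python
from h import *
o=env.observe();print(o['position'],o['grip_width'],o['time_s'],o['ft_force'])
p=env.get_image('top');s=env.get_image('side')
d=mask(p,(3,90,100),(14,200,255),(190,180,280,290));print('disc',rect(p,d,.057),plane(cloud(p,cv2.erode(d.astype(np.uint8),np.ones((3,3)))>0)))
c=np.hstack([p['img'][160:330,195:375],s['img'][180:350,240:420]]);cv2.imwrite('pics/end.png',cv2.resize(c,None,fx=2.2,fy=2.2,interpolation=cv2.INTER_CUBIC)[:,:,::-1])
```

```text
[ 0.43360993 -0.01162165  0.20144593] 0.08534279440291727 25.1833 [-1.21814607  1.32629695 -0.30801908]
disc (array([622.8, 249.9]), array([124.1, 124.4]), 19.75, array([622.7, 250. ])) (array([ 0.0015, -0.0055]), array([622.8, 250.1,  55.9]), 1092, np.float64(2.88))
```

View pics/end.png

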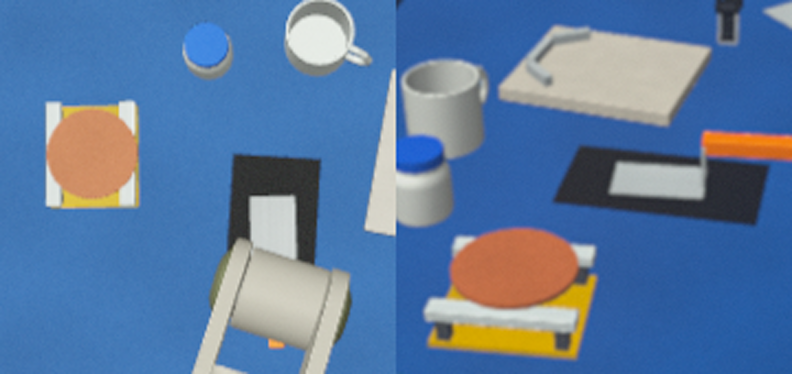

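The spatula stands flat on the mat at (655,180), the disc is level on the rack at (515,265), and the gripper is clear.

```bash
python3 -c "
from rig import env
print(env.close_job())"
```

```text
the job is handed in; nothing more can be done
None
```

I handed the job in at about 25 s: the disc lies flat and centred on the rack's two rails, the spatula is back flat on the mat, the gripper is clear and the jug and jar were not touched; the hand-in call returned no verdict.

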